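# Bring the elbow compartment of a revolving parts bin round to the picking tray

## Task

Push the revolving parts bin round with the fingertips, against the outer ends of its dividers or its rim, until the compartment with the pipe elbow in it stands squarely in front of the picking tray, and leave it at rest there. Push gently and do not grip anything: no fitting is picked up, every fitting stays lying in its compartment, and the nipple in the tray, the sealant bottle and the tape measure stay where they are.

Things in the scene. Friction and masses are not known exactly. Their poses are not given: they have to be found in the camera images.
- bin: Revolving bin: round blue sheet-steel tray, 334 mm across, about 1.5 kg; turns either way without a stop about an upright spindle, friction about 1 N at the rim, so it stops almost at once and stays where left. Origin on the spindle axis at the tray's underside, 30 mm above the bench; z up, x and y turn with it. Inner floor 34 mm above the bench; outer lip of inner radius 160 mm, top 60 mm above the bench.
- divider (a point): Outer top corner of the divider 30 degrees clockwise (from above) of the elbow compartment's middle line, at radius 163 mm, 85 mm above the bench. Six such radial dividers, every 60 degrees, 4 mm thick, upright from the bin's floor, from the hub to radius 163 mm, part it into six equal compartments, open above.
- hub_top (a point): Top of the hub, on the spindle axis, 102 mm above the bench; the hub is 44 mm across, with a 24 mm cap.
- elbow_mouth (a point): Middle of the outer lip of the compartment that holds the elbow, at radius 165 mm from the spindle axis and 60 mm above the bench; it turns with the bin.
- front (a point): Fixed point where the middle of the elbow compartment's lip is to be brought: radius 165 mm from the spindle axis, 60 mm above the bench, on the middle line of the picking tray. That grey open tray (90 mm deep, 160 mm wide, 34 mm high) is bolted to the bin's pedestal just outside the rim, on the robot's side; its direction from the spindle varies.
- elbow: 90-degree galvanised pipe elbow, L-shaped, two legs of 38 mm, 36 mm thick, about 56 mm over all, lying flat and loose in its compartment about 92 mm from the spindle axis; origin under its middle. It is the only L-shaped fitting.
- tee: Galvanised pipe tee, T-shaped, 60 mm by 48 mm, 36 mm high, loose in one of the other compartments; origin under its middle.
- socket: Galvanised straight socket, a plain round sleeve 36 mm across and 38 mm high, standing on end in another compartment; origin under its middle.
- nipple: Galvanised hex nipple, a 26 mm pipe stub 44 mm high with a hexagon round its middle, standing on end in another compartment; origin under its middle.
- plug: Galvanised plug with a square head, 34 mm across and 34 mm high, standing in another compartment; origin under its middle.
- flange: Galvanised floor flange, a disc 68 mm across with a collar, 22 mm high, lying in another compartment; origin under its middle.
- picked_nipple: A hex nipple like the other, 44 mm high, already picked and standing in the picking tray; leave it alone.
- sealant: White plastic bottle of thread sealant, 48 mm across and 100 mm high, standing on the bench to the right of the bin, 50 to 100 mm from its rim; leave it alone.
- tape_measure: Black tape measure, 72 by 34 mm and 66 mm high, standing on the bench to the left of the bin; leave it alone.

How it is judged (in metres and radians):
At the end, for the whole second after the job is handed in: The middle of the elbow compartment's outer lip is within 20 mm (7 degrees) of the front point at the picking tray, the bin is at rest (below 0.03 rad/s), the elbow is still in that compartment and every fitting still lies in the bin (horizontal distance between elbow_mouth and front below 0.02 m and horizontal distance between elbow and elbow_mouth below 0.125 m and angular speed of bin below 0.03 rad/s and horizontal distance between each of elbow, tee, socket, nipple, plug, flange and bin below 0.16 m and height (world z) of each of elbow, tee, socket, nipple, plug, flange below 0.072 m); the robot touches nothing.
It fails at once if a fitting is lifted (more than about 40 mm above the bin's floor) (height (world z) of any of elbow, tee, socket, nipple, plug, flange above 0.074 m).
It fails at once if the nipple in the tray, the sealant bottle or the tape measure is moved by 30 mm (distance of any of picked_nipple, sealant, tape_measure from where it was at the start of the episode above 0.03 m).
It fails at once if a fitting is gripped or pressed with over 30 N (contact force between the fingers and elbow above 30 N or contact force between the fingers and tee above 30 N or contact force between the fingers and socket above 30 N or contact force between the fingers and nipple above 30 N or contact force between the fingers and plug above 30 N or contact force between the fingers and flange above 30 N or contact force between the fingers and picked_nipple above 30 N).
It fails at once if a divider is gripped (pressed by the fingers from both faces with over 8 N each) ((contact force between the fingers and bin_c13 above 8 N and contact force between the fingers and bin_c14 above 8 N) or (contact force between the fingers and bin_c15 above 8 N and contact force between the fingers and bin_c16 above 8 N) or (contact force between the fingers and bin_c17 above 8 N and contact force between the fingers and bin_c18 above 8 N) or (contact force between the fingers and bin_c19 above 8 N and contact force between the fingers and bin_c20 above 8 N) or (contact force between the fingers and bin_c21 above 8 N and contact force between the fingers and bin_c22 above 8 N) or (contact force between the fingers and bin_c23 above 8 N and contact force between the fingers and bin_c24 above 8 N)).
It fails at once if the bin is struck or pushed harder than 60 N (contact force between the fingers and bin above 60 N).
It also fails if it takes over 45 s, if anything falls off the work surface, if the arm or the gripper's body presses on something with over 40 N, if the wrist force passes 120 N, or if a joint passes its speed limit or range.

## Robot

A 7-joint arm with a two-finger parallel gripper is mounted at the origin on the work surface. World frame = base frame: x ahead of the robot, y to its left, z up, the work surface at z = 0. Lengths are in mm, angles in rad, forces in N, time in s.
With the tool pointing down it reaches from about 400 to 875 mm from the base axis. Payload 4.4 kg.
Tool frame: the origin (TCP) lies between the finger pads; the fingertips stand 11 mm ahead of it and the grasp point (between the pads) lies 8 mm behind it; y points along the fingers, x is the direction in which the jaws open and shut, and the axes are right-handed (so a half turn about y gives the same grasp; the last joint's range is limited). The gripper opens to 85 mm and grips with 20 to 120 N. Pads are 22 mm wide; open, the fingers measure 114 mm over their backs; the gripper's body (76 mm by 85 mm) begins 54 mm behind the grasp point. The pads swing forward as they close: fully open they stand 13 mm farther back than shut.
Start: joints at [-1.178, 0.628, 0.038, 1.517, -0.027, 0.996, -0.02], TCP at [287.847, 582.805, 242.313] pointing down, gripper open.
Joint ranges: [-3.06, 3.06], [-0.37, 2.12], [-1.25, 1.32], [0.18, 2.47], [-1.1, 4.24], [0.23, 1.98], [-2.94, 2.94]. Speed limits (rad/s): [2.57, 2.57, 3.14, 3.14, 3.14, 3.14, 3.14].

## Interface

Orientations are given as [roll, pitch, yaw] about the fixed x, y, z axes, in that order (R = Rz(yaw) Ry(pitch) Rx(roll)).
In Python, from cell import * gives the robot as it stands.
- The arm moves only by the shell command python3 -m jog 'ROWS'. ROWS is JSON, a list of rows, each an object of numbers: "x", "y", "z": the shift along the tool's x, y, z in mm; "ax", "ay", "az": the turn, a rotation vector about the tool's x, y, z in rad; "grip": the finger opening in mm, from 0 to 85.4. In form: [{"x": .., "y": .., "z": .., "ax": .., "ay": .., "az": .., "grip": ..}, ...]. A call has 1 to 5 rows; each row is the pose to reach, as a shift and turn from the pose commanded when the call began, along the tool's axes at that moment; what a row does not reach only later rows make up. A row lasts 1/10 s, in which the tool goes at most 50 mm and 8.59 degrees, less where a joint would pass 70% of its speed; a pose out of reach is approached as far as the arm can. A call with a gripper value outside its range is refused whole. The fingers move at their own pace and stop on an object; the grip force is fixed at half the most. Time passes only in rows, so rows that repeat a pose let the fingers close. It gives the time, the measured TCP pose, the force and the opening at its end, in the units of the state.
- read_state(): the state, without advancing time (a new reading comes with each control period).
- get_image(name): name is "scene" or "side" or "wrist"; returns a dict with "color" (400x640x3 uint8, red, green, blue), "vfov" (degrees; the focal length in pixels is half the picture's height over the tangent of half this angle, whatever the lens; pixels are square), "cx", "cy" (the principal point, pixels), "k1" (the pictures are not rectified: a ray, as slopes to the right and down, at radius r is drawn at 1 + k1 r^2 times it, then the intrinsics apply), "camera_from_world" (4x4, takes a point from world to camera coordinates). Camera axes: x right, y down, z forward; pixel columns grow to the right and rows downward; lengths in mm; the calibration is good to about 2 mm. A picture is of the moment at which its call begins. There is no depth.
- finish_job(): hands the job in, once; it reports no verdict.
The state is a dict: "clock": time; "qpos": joint angles; "qd": joint speeds; "tau": joint torques, N m; "eef_pos": TCP position; "tool_rot": TCP orientation; "force": force on the tool from outside, world axes, zero at the start; "torque": the same for the moment, N m; "width": finger opening in mm.
Only numpy, scipy, OpenCV 4.12 (cv2) and the standard library are available. Lean on these libraries where they do the work, as an engineer would, in place of code of your own. Each camera call takes 0.05 s, during which the arm holds its last target.

## Working session

There is one attempt and no reset: what is moved stays moved. The work goes in short steps, Python scripts to look and compute and a shell command to move; the robot and the scene stay as the last step left them, time stands still between calls to the robot, and variables do not carry over. Pictures are saved under pics/ and viewed, and the job is handed in when it is done.

```bash
mkdir -p pics; ls; cat > h.py <<'E'
from cell import *
import numpy as np, cv2
def snap(n,f):
    d=get_image(n); cv2.imwrite('pics/'+f,d['color'][:,:,::-1]); return d
def ray(d,u,v):
    h=d['color'].shape[0]; f=h/2/np.tan(np.radians(d['vfov'])/2)
    K=np.array([[f,0,d['cx']],[0,f,d['cy']],[0,0,1.]])
    # distortion about slopes
    p=cv2.undistortPoints(np.array([[[u,v]]],float),K,np.array([d['k1'],0,0,0.]))[0,0]
    T=np.array(d['camera_from_world']); R=T[:3,:3]; c=-R.T@T[:3,3]
    return c,R.T@np.array([p[0],p[1],1])
def onz(d,u,v,z):
    c,r=ray(d,u,v); return c+r*(z-c[2])/r[2]
def proj(d,P):
    h=d['color'].shape[0]; f=h/2/np.tan(np.radians(d['vfov'])/2)
    T=np.array(d['camera_from_world']); q=T[:3,:3]@np.array(P,float)+T[:3,3]
    s=q[:2]/q[2]; s=s*(1+d['k1']*(s@s)); return f*s+[d['cx'],d['cy']]
E
python3 - <<'E'
from h import *
for n in ('scene','side','wrist'):
    d=snap(n,n+'0.png'); print(n,d['vfov'],d['k1'],np.round(d['camera_from_world'],2).tolist())
s=read_state(); print(s)
E
```

```text
pics
scene 45.62737123291852 -0.010705278579090531 [[0.61, 0.79, -0.02, -390.63], [0.62, -0.49, -0.61, -310.84], [-0.49, 0.36, -0.79, 1550.24], [0.0, 0.0, 0.0, 1.0]]
side 50.04088093358791 0.014221850195351876 [[0.76, -0.65, -0.02, -402.32], [-0.45, -0.5, -0.74, 328.73], [0.47, 0.57, -0.68, 643.62], [0.0, 0.0, 0.0, 1.0]]
wrist 58.87419770699649 -0.07948011782630769 [[0.44, 0.9, -0.0, -648.58], [0.85, -0.42, 0.32, -42.65], [0.29, -0.14, -0.95, 379.89], [0.0, 0.0, 0.0, 1.0]]
{'clock': 0.15, 'qpos': array([-1.17781041,  0.62917871,  0.03845195,  1.51814377, -0.02698509,
        0.99631461, -0.0199714 ]), 'qd': array([ 0.00058431, -0.00350707,  0.00110262, -0.00254184,  0.00031624,
       -0.00022731, -0.00119452]), 'tau': array([ 2.13386949e-03, -5.63799798e+01,  1.22785326e+00, -1.93650019e+01,
        1.11409114e-02,  7.46991194e-03, -1.90987765e-05]), 'eef_pos': array([287.62689528, 582.37288637, 241.56946086]), 'tool_rot': array([-1.57082134e+00,  1.52617982e-03,  1.11204410e+00]), 'force': array([ 0.04703001, -0.13314235, -0.8836636 ]), 'torque': array([-0.00103437,  0.00979439, -0.03292679]), 'width': 85.86068277149842}
```

View pics/scene0.png

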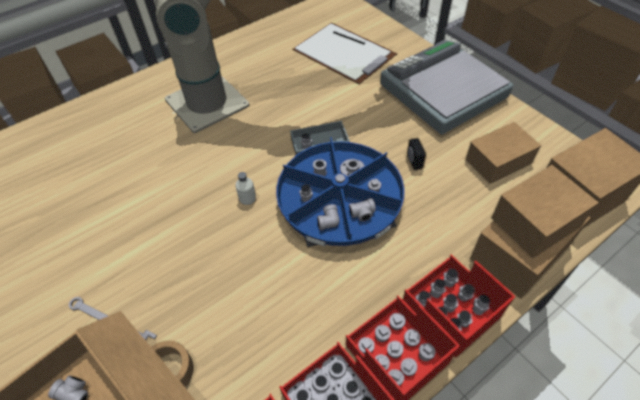

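View pics/side0.png

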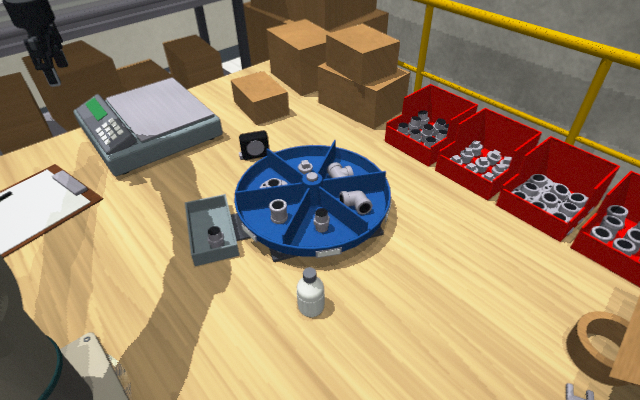

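View pics/wrist0.png

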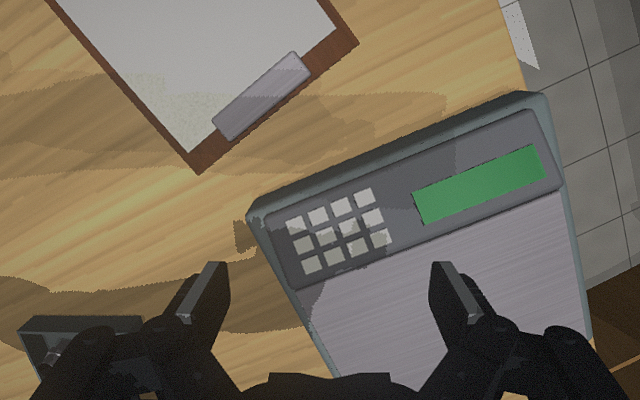

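```bash
python3 - <<'E'
import cv2
a=cv2.imread('pics/scene0.png')[115:255,225:435]; cv2.imwrite('pics/z1.png',cv2.resize(a,None,fx=3.8,fy=3.8,interpolation=2))
a=cv2.imread('pics/side0.png')[125:325,175:405]; cv2.imwrite('pics/z2.png',cv2.resize(a,None,fx=3,fy=3,interpolation=2))
E
```

```text
(no output)
```

View pics/z1.png

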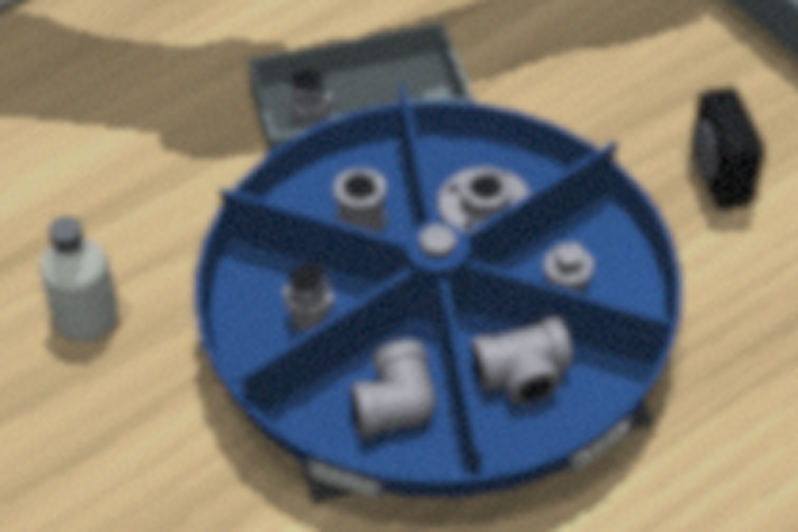

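View pics/z2.png

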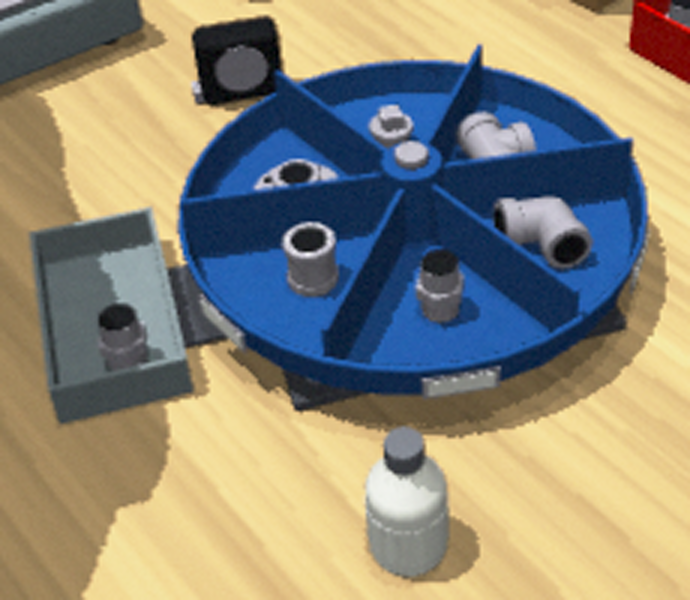

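```bash
cat > m.py <<'E'
from h import *
a=get_image('scene'); b=get_image('side')
A=lambda p:(225+p[0]/3.8,115+p[1]/3.8); B=lambda p:(175+p[0]/3,125+p[1]/3)
def tri(p,q):
    c1,r1=ray(a,*p);c2,r2=ray(b,*q)
    M=np.array([r1,-r2]).T; t=np.linalg.lstsq(M,c2-c1,rcond=None)[0]
    return (c1+r1*t[0]+c2+r2*t[1])/2,np.linalg.norm(c1+r1*t[0]-c2-r2*t[1])
h1=onz(a,*A((437,238)),102);h2=onz(b,*B((411,154)),102);print('hub',h1,h2,tri(A((437,238)),B((411,154))))
S=(h1+h2)[:2]/2
for nm,F,d,L in (('scene',A,a,[(404,90),(612,150),(668,325),(470,468),(250,392),(222,193)]),('side',B,b,[(479,47),(630,143),(577,300),(333,340),(183,203),(278,75)])):
    for p in L:
        w=onz(d,*F(p),85)[:2]-S; print(nm,p,np.hypot(*w).round(1),np.degrees(np.arctan2(w[1],w[0])).round(1))
for nm,F,d,L in (('scene',A,a,[(250,58),(445,25),(470,98)]),('side',B,b,[(32,236),(150,210),(188,388),(57,395)])):
    for p in L:
        q=onz(d,*F(p),34); w=q[:2]-S; print('tray',nm,q.round(),np.hypot(*w).round(1),np.degrees(np.arctan2(w[1],w[0])).round(1))
for nm,F,d,p in (('sc',A,a,(398,385)),('side',B,b,(543,230))):
    w=onz(d,*F(p),55)[:2]-S; print('elbow',np.hypot(*w),np.degrees(np.arctan2(w[1],w[0])))
print('sealant top',onz(a,*A((66,235)),100),onz(b,*B((405,440)),100))
print('tape',onz(a,*A((728,105)),66),onz(b,*B((238,30)),66))
E
python3 m.py
```

```text
hub [588.81184303  85.18109274 102.        ] [584.29472693  82.94123103 102.        ] (array([586.88012398,  86.53867505,  98.71960778]), np.float64(0.6916338113973896))
scene (404, 90) 155.8 149.3
scene (612, 150) 157.8 88.2
scene (668, 325) 165.3 29.7
scene (470, 468) 174.1 -31.2
scene (250, 392) 164.8 -84.1
scene (222, 193) 157.2 -148.8
side (479, 47) 160.0 30.8
side (630, 143) 159.1 -30.6
side (577, 300) 167.0 -91.6
side (333, 340) 168.4 -147.1
side (183, 203) 162.0 150.7
side (278, 75) 158.3 91.4
tray scene [309. 122.  34.] 279.7 172.2
tray scene [376. 264.  34.] 276.9 139.4
tray scene [451. 228.  34.] 198.0 133.2
tray side [369. 260.  34.] 280.4 141.0
tray side [448. 228.  34.] 199.1 133.9
tray side [375.  61.  34.] 212.7 -173.8
tray side [308. 112.  34.] 279.5 174.2
elbow 91.49931471144522 -53.479431052601434
elbow 96.50429712792075 -59.61917384213575
sealant top [ 428.97291139 -107.92262864  100.        ] [ 421.71581417 -105.4789402   100.        ]
tape [599.27224216 351.5973763   66.        ] [609.25454061 340.10460528  66.        ]
```

The scene view shows the L-shaped elbow at (330,216) in the compartment from about -90° to -30° (middle -60°). The hub is at (340,178). The tray's middle line lies at about 157° from the spindle, so the bin must turn about 143° clockwise. I'll push the divider now at 150° with closed fingertips above the lip.

```bash
cat > go.py <<'E'
from h import *
import sys
# remaining shift in tool axes to world point
def rem(P):
    s=read_state(); from scipy.spatial.transform import Rotation as Q
    R=Q.from_euler('xyz',s['tool_rot']).as_matrix(); return (R.T@(np.array(P)-s['eef_pos'])).round(1)
if __name__=='__main__':
    S=np.array([587,86.]); r=float(sys.argv[1]); z=float(sys.argv[2])
    s=read_state(); print(s['clock'],s['eef_pos'].round(1),s['force'].round(1),'ang',np.degrees(np.arctan2(*(s['eef_pos'][:2]-S)[::-1])).round(1))
    for t in map(float,sys.argv[3:]): print(t,rem([S[0]+r*np.cos(np.radians(t)),S[1]+r*np.sin(np.radians(t)),z]))
E
python3 -m jog '[{"x":-32,"z":-32,"grip":0},{"x":-64,"z":-64,"grip":0},{"x":-96,"z":-96,"grip":0},{"x":-128,"z":-128,"grip":0},{"x":-160,"z":-160,"grip":0}]'; python3 go.py 150 200 165
```

```text
0.25 [287.7 582.6 241.9] [-0.2  0.9 -0.1] ang 121.1
165.0 [-342.    42.1 -341.2]$[0]: bad value
```

```bash

python3 -m jog '[{"x":-32,"y":0,"z":-32,"ax":0,"ay":0,"az":0,"grip":0},{"x":-64,"y":0,"z":-64,"ax":0,"ay":0,"az":0,"grip":0},{"x":-96,"y":0,"z":-96,"ax":0,"ay":0,"az":0,"grip":0},{"x":-128,"y":0,"z":-128,"ax":0,"ay":0,"az":0,"grip":0},{"x":-160,"y":0,"z":-160,"ax":0,"ay":0,"az":0,"grip":0}]'; python3 go.py 150 200 165
```

```text
clock: 0.75
eef_pos: [360.8, 366.7, 242.4]
tool_rot: [-1.571, -0.0, 1.112]
force: [0.5, 0.4, -0.7]
width: 12.6
0.75 [360.8 366.7 242.4] [ 0.5  0.4 -0.7] ang 128.9
165.0 [-180.9   42.4 -180. ]
```

```bash

python3 -m jog '[{"x":-36,"y":8,"z":-36,"ax":0,"ay":0,"az":0,"grip":0},{"x":-72,"y":16,"z":-72,"ax":0,"ay":0,"az":0,"grip":0},{"x":-108,"y":24,"z":-108,"ax":0,"ay":0,"az":0,"grip":0},{"x":-144,"y":32,"z":-144,"ax":0,"ay":0,"az":0,"grip":0},{"x":-180,"y":40,"z":-178,"ax":0,"ay":0,"az":0,"grip":0}]'; python3 -m jog '[{"x":0,"y":0,"z":0,"ax":0,"ay":0,"az":0,"grip":0},{"x":0,"y":0,"z":0,"ax":0,"ay":0,"az":0,"grip":0}]';python3 go.py 150 78 165; python3 -c "
from h import *
snap('scene','s1.png');snap('wrist','w1.png')"
```

```text
clock: 1.25
eef_pos: [439.1, 132.5, 203.3]
tool_rot: [-1.572, -0.001, 1.112]
force: [1.7, 0.6, 1.4]
width: 0.2
clock: 1.45
eef_pos: [438.8, 132.9, 203.2]
tool_rot: [-1.571, 0.0, 1.108]
force: [-0.0, 1.4, 0.6]
width: 0.2
1.45 [438.8 132.9 203.2] [-0.   1.4  0.6] ang 162.4
165.0 [ -5.7 125.2  -6.6]
```

View pics/w1.png

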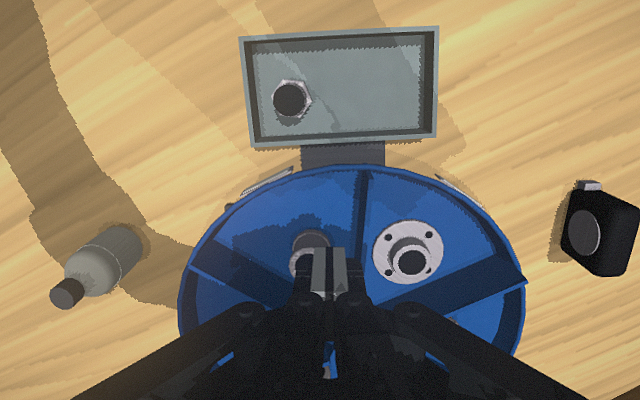

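View pics/s1.png

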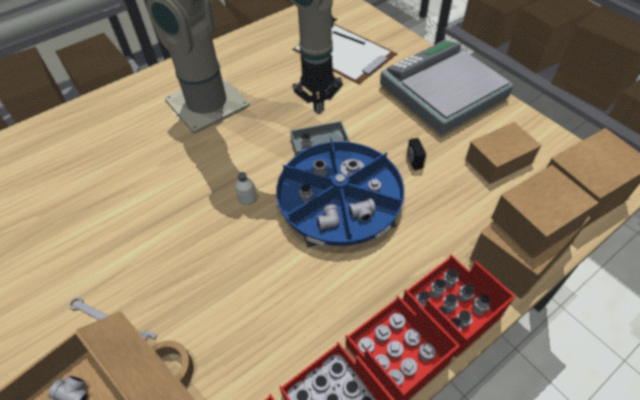

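The wrist view shows the tray clearly, with rim corners at (240,38), (438,27), (437,136) and (250,147). It also shows divider tips at (364,172) and (526,280).

```bash
python3 - <<'E'
from h import *
d=get_image('wrist'); S=np.array([587,86.])
P=[onz(d,u,v,34)[:2] for u,v in ((240,38),(438,27),(437,136),(250,147))]
print(np.round(P))
an=lambda w:np.degrees(np.arctan2(w[1],w[0]))%360
for i,j in((0,1),(3,2)):
    e=P[j]-P[i]; print('perp',an([-e[1],e[0]]),'mid ang',an((P[i]+P[j])/2-S),np.hypot(*e))
print('side',an(P[0]-P[3]),an(P[1]-P[2]))
for p in((364,172),(526,280),(190,268)):
    w=onz(d,*p,85)[:2]-S; print(np.hypot(*w),an(w))
E
```

```text
[[309. 120.]
 [371. 265.]
 [452. 232.]
 [390.  83.]]
perp 156.86573990127846 mid ang 156.703894784608 157.35100910520808
perp 157.1638498722614 mid ang 156.72715246591258 161.1242175139784
side 155.4325525195252 157.8912916873617
167.37937104401018 152.4489417788544
161.70123735415712 90.9004897571077
160.56604184391566 211.04381394968686
```

```bash
python3 -m jog '[{"x":-3,"y":30,"z":-3,"ax":0,"ay":0,"az":0,"grip":0},{"x":-6,"y":60,"z":-6.5,"ax":0,"ay":0,"az":0,"grip":0},{"x":-6,"y":90,"z":-6.5,"ax":0,"ay":0,"az":0,"grip":0},{"x":-6,"y":115,"z":-6.5,"ax":0,"ay":0,"az":0,"grip":0},{"x":-6,"y":125,"z":-6.5,"ax":0,"ay":0,"az":0,"grip":0}]'; python3 go.py 150 78 165 160 155 150 145 140; python3 -c "
from h import *
snap('side','s2.png');snap('wrist','w2.png')"
```

```text
clock: 2.1
eef_pos: [440.2, 127.5, 76.5]
tool_rot: [-1.568, 0.002, 1.115]
force: [-0.3, -0.4, 0.4]
width: 0.0
2.1 [440.2 127.5  76.5] [-0.3 -0.4  0.4] ang 164.2
165.0 [-1.6 -1.5 -2.8]
160.0 [11.4 -1.5 -0.9]
155.0 [24.4 -1.5 -0.1]
150.0 [37.5 -1.5 -0.4]
145.0 [50.5 -1.5 -1.8]
140.0 [63.3 -1.6 -4.4]
```

View pics/s2.png

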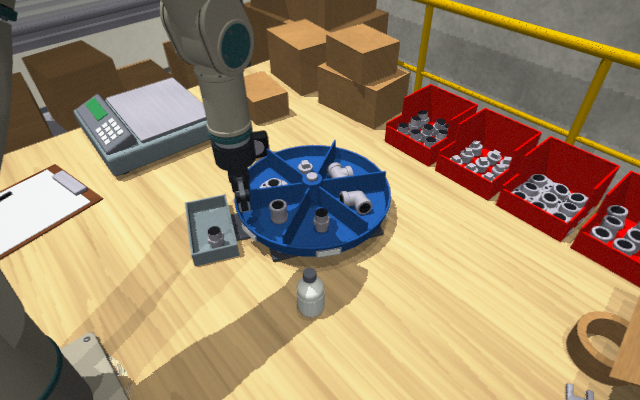

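View pics/w2.png

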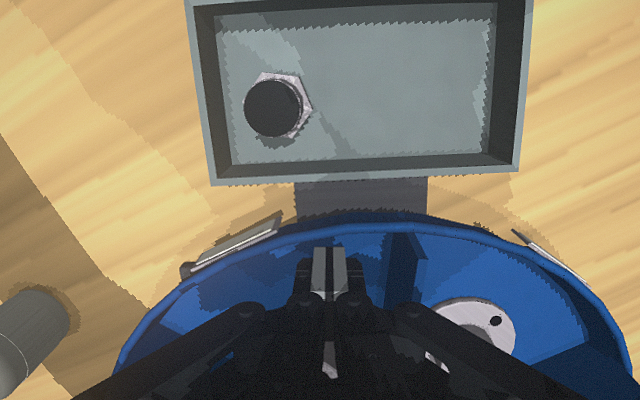

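```bash
python3 -m jog '[{"x":7,"y":-1,"z":-1.5,"ax":0,"ay":0,"az":0,"grip":0},{"x":14,"y":-1,"z":-1,"ax":0,"ay":0,"az":0,"grip":0},{"x":24,"y":-1,"z":0,"ax":0,"ay":0,"az":0,"grip":0},{"x":37,"y":-1,"z":-0.5,"ax":0,"ay":0,"az":0,"grip":0},{"x":50,"y":-1,"z":-2,"ax":0,"ay":0,"az":0,"grip":0}]'; python3 go.py 150 77 140 135 130 125 120 115
```

```text
clock: 2.7
eef_pos: [466.3, 171.3, 79.8]
tool_rot: [-1.571, -0.001, 1.112]
force: [-0.0, -1.2, 0.5]
width: 0.2
2.7 [466.3 171.3  79.8] [-0.  -1.2  0.5] ang 144.8
140.0 [12.6  2.8 -0.3]
135.0 [25.1  2.8 -3.9]
130.0 [37.3  2.8 -8.7]
125.0 [ 49.1   2.8 -14.4]
120.0 [ 60.3   2.8 -21.2]
115.0 [ 70.8   2.9 -29. ]
```

```bash
python3 -m jog '[{"x":12.5,"y":1.5,"z":-0.5,"ax":0,"ay":0,"az":0,"grip":0},{"x":25,"y":1.5,"z":-4,"ax":0,"ay":0,"az":0,"grip":0},{"x":37,"y":1.5,"z":-8.5,"ax":0,"ay":0,"az":0,"grip":0},{"x":49,"y":1.5,"z":-14.5,"ax":0,"ay":0,"az":0,"grip":0},{"x":60,"y":1.5,"z":-21,"ax":0,"ay":0,"az":0,"grip":0}]'; python3 go.py 150 77 115 110 105 100 95 90; python3 -c "
from h import *
snap('scene','s3.png')"
```

```text
clock: 3.2
eef_pos: [511.2, 215.9, 77.6]
tool_rot: [-1.57, 0.0, 1.113]
force: [-0.2, -1.3, 0.3]
width: 0.1
3.2 [511.2 215.9  77.6] [-0.2 -1.3  0.3] ang 120.3
115.0 [10.9  0.5 -8.4]
110.0 [ 20.7   0.5 -17.1]
105.0 [ 29.8   0.5 -26.5]
100.0 [ 38.    0.5 -36.7]
95.0 [ 45.2   0.5 -47.6]
90.0 [ 51.5   0.5 -59.1]
```

View pics/s3.png

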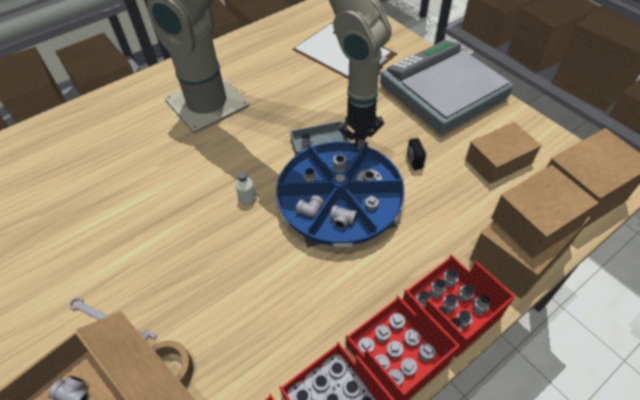

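The bin is turning; the elbow is now at (310,206), with the finger at the rim near (362,143). I'll keep pushing.

```bash
python3 -m jog '[{"x":11,"y":0,"z":-8.5,"ax":0,"ay":0,"az":0,"grip":0},{"x":20.5,"y":0,"z":-17,"ax":0,"ay":0,"az":0,"grip":0},{"x":30,"y":0,"z":-26.5,"ax":0,"ay":0,"az":0,"grip":0},{"x":38,"y":0,"z":-36.5,"ax":0,"ay":0,"az":0,"grip":0},{"x":45,"y":0,"z":-47.5,"ax":0,"ay":0,"az":0,"grip":0}]'; python3 go.py 150 77 90 85 80 75 70 65
```

```text
clock: 3.75
eef_pos: [572.9, 234.7, 77.4]
tool_rot: [-1.569, 0.001, 1.113]
force: [-1.1, -0.2, -0.2]
width: -0.0
3.75 [572.9 234.7  77.4] [-1.1 -0.2 -0.2] ang 95.4
90.0 [  7.4   0.3 -12. ]
85.0 [ 12.6   0.3 -24. ]
80.0 [ 16.8   0.3 -36.4]
75.0 [ 19.9   0.3 -49.1]
70.0 [ 21.9   0.2 -62.1]
65.0 [ 22.8   0.2 -75.1]
```

```bash
python3 -m jog '[{"x":7,"y":0,"z":-12,"ax":0,"ay":0,"az":0,"grip":0},{"x":12.5,"y":0,"z":-24,"ax":0,"ay":0,"az":0,"grip":0},{"x":16.5,"y":0,"z":-36.5,"ax":0,"ay":0,"az":0,"grip":0},{"x":20,"y":0,"z":-49,"ax":0,"ay":0,"az":0,"grip":0},{"x":22,"y":0,"z":-62,"ax":0,"ay":0,"az":0,"grip":0}]'; python3 go.py 150 77 65 60 55 50 45 40
```

```text
clock: 4.25
eef_pos: [638.2, 227.2, 77.2]
tool_rot: [-1.569, 0.0, 1.113]
force: [-1.6, -0.1, -0.5]
width: 0.3
4.25 [638.2 227.2  77.2] [-1.6 -0.1 -0.5] ang 70.1
65.0 [  0.7   0.2 -13.2]
60.0 [  0.4   0.2 -26.3]
55.0 [ -1.    0.2 -39.3]
50.0 [ -3.6   0.1 -52.1]
45.0 [ -7.3   0.1 -64.7]
40.0 [-12.    0.1 -76.9]
```

```bash
python3 -m jog '[{"x":0.5,"y":0,"z":-13,"ax":0,"ay":0,"az":0,"grip":0},{"x":0.5,"y":0,"z":-26,"ax":0,"ay":0,"az":0,"grip":0},{"x":-1,"y":0,"z":-39,"ax":0,"ay":0,"az":0,"grip":0},{"x":-3.5,"y":0,"z":-52,"ax":0,"ay":0,"az":0,"grip":0},{"x":-7,"y":0,"z":-64.5,"ax":0,"ay":0,"az":0,"grip":0}]'; python3 go.py 150 77 40 35 32 30 28 25 20 13; python3 -c "
from h import *
snap('scene','s4.png')"
```

```text
clock: 4.75
eef_pos: [694.0, 191.0, 77.6]
tool_rot: [-1.57, -0.0, 1.112]
force: [-1.3, -1.0, 0.4]
width: 0.3
4.75 [694.  191.   77.6] [-1.3 -1.   0.4] ang 44.5
40.0 [ -4.2   0.6 -10.9]
35.0 [-10.    0.6 -22.7]
32.0 [-13.9   0.6 -29.4]
30.0 [-16.8   0.6 -33.9]
28.0 [-19.8   0.6 -38.2]
25.0 [-24.5   0.5 -44.4]
20.0 [-33.1   0.5 -54.2]
13.0 [-46.6   0.5 -66.7]
```

View pics/s4.png

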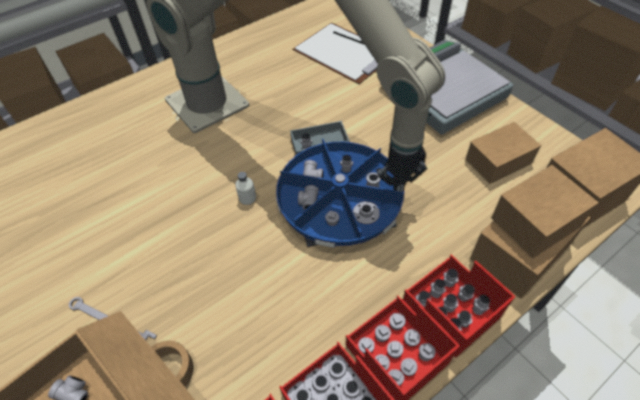

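```bash
python3 -m jog '[{"x":-4,"y":0,"z":-10,"ax":0,"ay":0,"az":0,"grip":0},{"x":-9,"y":0,"z":-20.5,"ax":0,"ay":0,"az":0,"grip":0},{"x":-14,"y":0,"z":-29.5,"ax":0,"ay":0,"az":0,"grip":0},{"x":-18,"y":0,"z":-36,"ax":0,"ay":0,"az":0,"grip":0},{"x":-20,"y":0,"z":-38.5,"ax":0,"ay":0,"az":0,"grip":0}]'; python3 go.py 150 77 28 25 20 18 16 13; python3 - <<'E'
from h import *
for n,(x,y,X,Y),k in(('scene',(225,115,435,255),3.8),('side',(175,125,405,325),3)):
    d=snap(n,'t.png'); cv2.imwrite('pics/%s5.png'%n,cv2.resize(d['color'][y:Y,x:X,::-1],None,fx=k,fy=k,interpolation=2))
E
```

```text
clock: 5.3
eef_pos: [720.1, 154.2, 77.9]
tool_rot: [-1.572, 0.001, 1.11]
force: [0.1, 0.0, 0.6]
width: -0.1
5.3 [720.1 154.2  77.9] [0.1 0.  0.6] ang 27.1
28.0 [1.7 0.9 1.6]
25.0 [-3.   0.9 -4.6]
20.0 [-11.6   0.9 -14.5]
18.0 [-15.3   0.9 -18.2]
16.0 [-19.1   0.9 -21.8]
13.0 [-25.1   0.9 -27. ]
```

View pics/scene5.png

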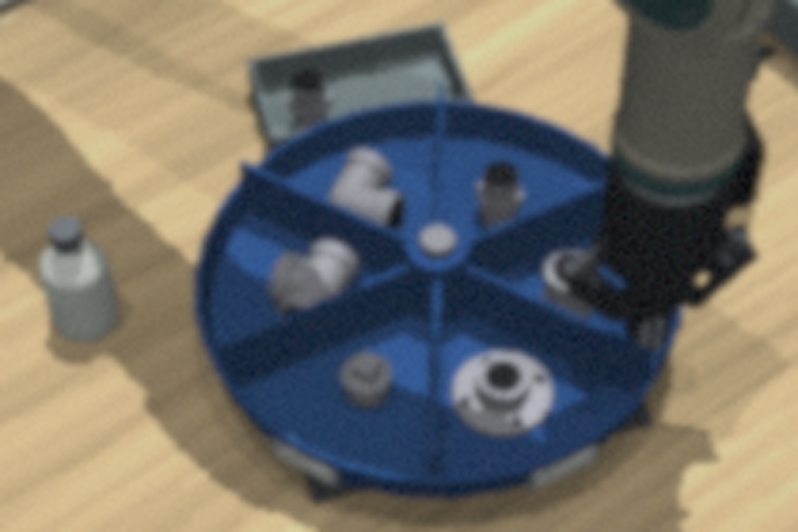

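View pics/side5.png

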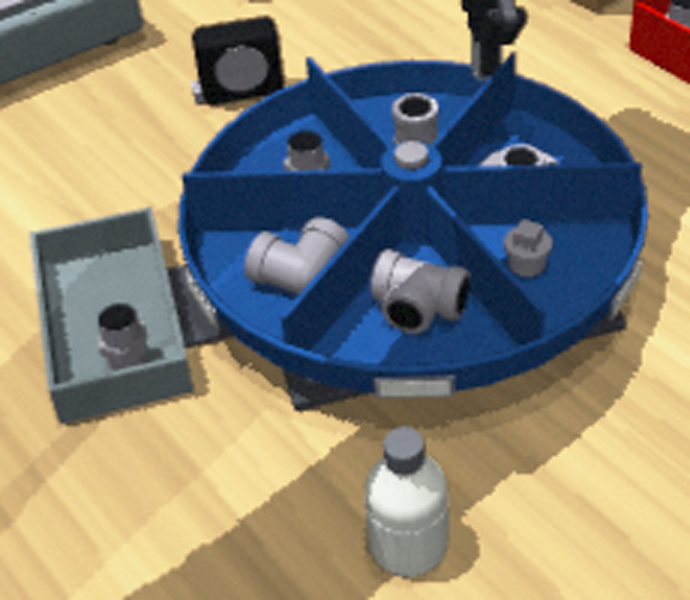

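The enlarged views show the elbow nearly in front of the tray. Its bounding divider tips are at (440,90) and (245,165) in the scene crop, and at (185,178) and (290,330) in the side crop. The next step is to measure the angle that remains.

```bash
cat > ang.py <<'E'
from h import *
import ast,sys
a=get_image('scene'); b=get_image('side'); S=np.array([587,86.])
A=lambda p:(225+p[0]/3.8,115+p[1]/3.8); B=lambda p:(175+p[0]/3,125+p[1]/3)
for nm,F,d,L in zip(('scene','side'),(A,B),(a,b),ast.literal_eval(sys.argv[1])):
    for p in L:
        w=onz(d,*F(p),85)[:2]-S; t=np.degrees(np.arctan2(w[1],w[0])); print(nm,p,np.hypot(*w).round(1),t.round(1),'mod60',(t%60).round(1))
E
python3 ang.py '[[(440,90),(245,165),(223,375),(436,472)],[(185,178),(315,60),(514,57),(638,165),(540,315),(290,330)]]'
```

```text
scene (440, 90) 153.4 140.3 mod60 20.3
scene (245, 165) 156.7 -159.2 mod60 20.8
scene (223, 375) 171.9 -91.8 mod60 28.2
scene (436, 472) 176.5 -38.7 mod60 21.3
side (185, 178) 160.4 141.8 mod60 21.8
side (315, 60) 155.9 79.2 mod60 19.2
side (514, 57) 156.9 19.1 mod60 19.1
side (638, 165) 160.4 -40.3 mod60 19.7
side (540, 315) 165.8 -101.1 mod60 18.9
side (290, 330) 171.3 -156.3 mod60 23.7
```

```bash
python3 -m jog '[{"x":-4,"y":0,"z":-6,"ax":0,"ay":0,"az":0,"grip":0},{"x":-10,"y":0,"z":-13,"ax":0,"ay":0,"az":0,"grip":0},{"x":-15.5,"y":0,"z":-18.5,"ax":0,"ay":0,"az":0,"grip":0},{"x":-19.5,"y":0,"z":-22,"ax":0,"ay":0,"az":0,"grip":0},{"x":-21.5,"y":0,"z":-24,"ax":0,"ay":0,"az":0,"grip":0}]'; python3 go.py 150 77 15 13; python3 - <<'E'
from h import *
for n,(x,y,X,Y),k in(('scene',(225,115,435,255),3.8),('side',(175,125,405,325),3)):
    d=snap(n,'t.png'); cv2.imwrite('pics/%s6.png'%n,cv2.resize(d['color'][y:Y,x:X,::-1],None,fx=k,fy=k,interpolation=2))
E
```

```text
clock: 6.0
eef_pos: [731.8, 124.3, 77.9]
tool_rot: [-1.572, 0.001, 1.11]
force: [-1.0, 0.5, 0.6]
width: -0.0
6.0 [731.8 124.3  77.9] [-1.   0.5  0.6] ang 14.8
15.0 [0.5 0.9 0.1]
13.0 [-3.5  0.9 -3.3]
```

View pics/scene6.png

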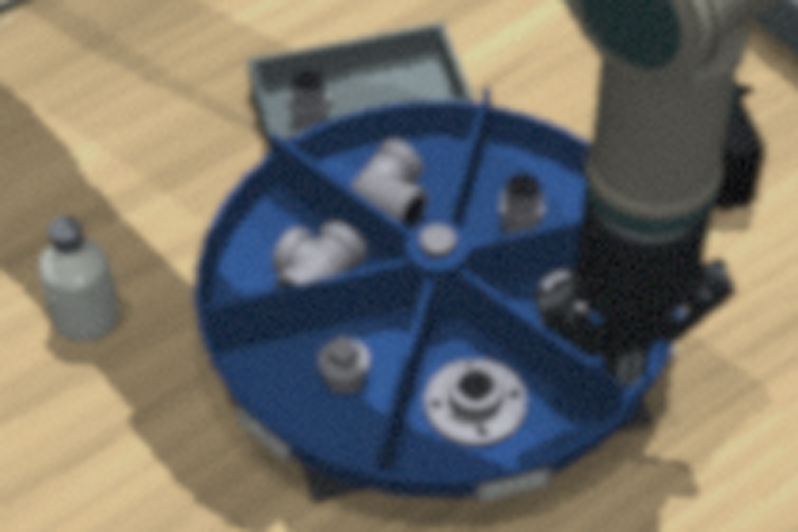

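View pics/side6.png

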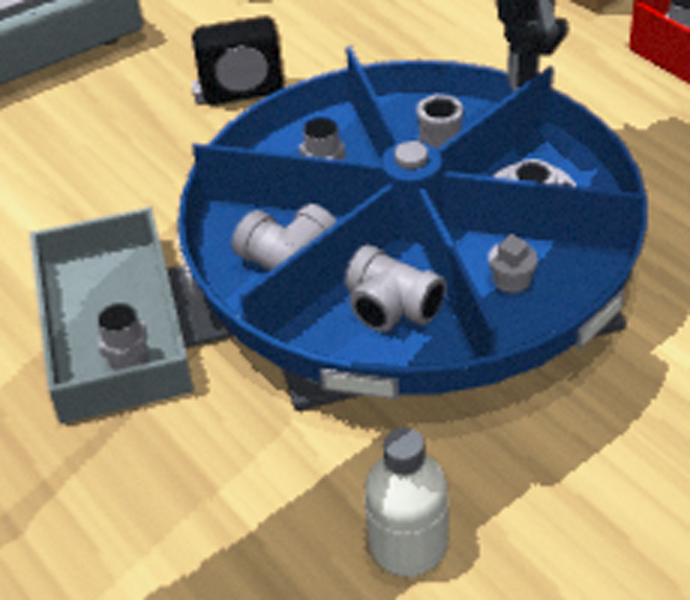

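The elbow compartment now faces the tray. Its tips are at (486,92) and (275,138) in the scene crop, and at (196,148) and (247,305) in the side crop.

```bash
python3 ang.py '[[(486,92),(275,138),(388,465)],[(196,148),(349,49),(551,70),(641,197),(487,347),(250,305)]]'
```

```text
scene (486, 92) 155.6 127.8 mod60 7.8
scene (275, 138) 156.3 -171.2 mod60 8.8
scene (388, 465) 174.1 -48.6 mod60 11.4
side (196, 148) 159.3 129.7 mod60 9.7
side (349, 49) 158.3 68.4 mod60 8.4
side (551, 70) 158.7 7.1 mod60 7.1
side (641, 197) 161.9 -52.5 mod60 7.5
side (487, 347) 177.2 -115.0 mod60 5.0
side (250, 305) 166.7 -168.1 mod60 11.9
```

The compartment's middle is at about 158.3° against the target of 157°, well within 7°. I'll back off the divider and rise, then check with the wrist camera.

```bash
python3 -m jog '[{"x":4,"y":0,"z":4,"ax":0,"ay":0,"az":0,"grip":0},{"x":6,"y":-2,"z":6,"ax":0,"ay":0,"az":0,"grip":0},{"x":6,"y":-40,"z":6,"ax":0,"ay":0,"az":0,"grip":0},{"x":6,"y":-85,"z":6,"ax":0,"ay":0,"az":0,"grip":0},{"x":6,"y":-130,"z":6,"ax":0,"ay":0,"az":0,"grip":0}]'; python3 go.py 200 240 165
```

```text
clock: 6.7
eef_pos: [727.9, 135.2, 209.0]
tool_rot: [-1.57, 0.0, 1.113]
force: [0.6, 1.4, 0.2]
width: -0.0
6.7 [727.9 135.2 209. ] [0.6 1.4 0.2] ang 19.2
165.0 [-145.3  -30.6  300.9]
```

```bash
python3 -m jog '[{"x":-18,"y":-6,"z":37,"ax":0,"ay":0,"az":0,"grip":0},{"x":-36,"y":-12,"z":75,"ax":0,"ay":0,"az":0,"grip":0},{"x":-54,"y":-18,"z":112,"ax":0,"ay":0,"az":0,"grip":0},{"x":-72,"y":-24,"z":150,"ax":0,"ay":0,"az":0,"grip":0},{"x":-90,"y":-30,"z":187,"ax":0,"ay":0,"az":0,"grip":0}]';python3 -m jog '[{"x":-18,"y":0,"z":37,"ax":0,"ay":0,"az":0,"grip":0},{"x":-36,"y":0,"z":75,"ax":0,"ay":0,"az":0,"grip":0},{"x":-54,"y":0,"z":112,"ax":0,"ay":0,"az":0,"grip":0},{"x":-54,"y":0,"z":112,"ax":0,"ay":0,"az":0,"grip":0}]'; python3 -c "
from h import *
snap('wrist','w7.png');snap('scene','s7.png')"
```

```text
clock: 7.2
eef_pos: [518.9, 137.2, 238.4]
tool_rot: [-1.571, -0.001, 1.113]
force: [0.4, 0.6, 0.3]
width: -0.3
clock: 7.6
eef_pos: [390.1, 137.4, 237.8]
tool_rot: [-1.566, 0.004, 1.116]
force: [0.7, 0.8, -0.8]
width: -0.1
```

View pics/w7.png

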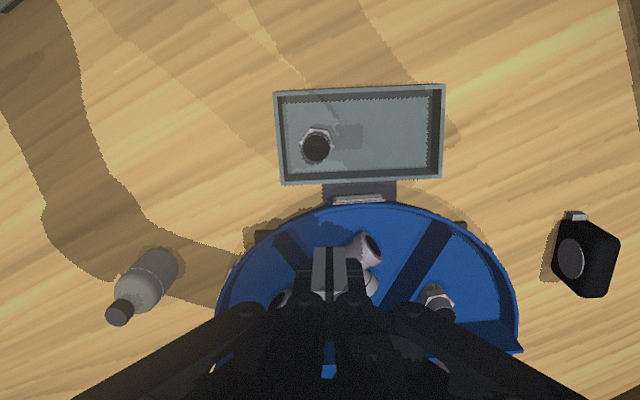

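View pics/s7.png

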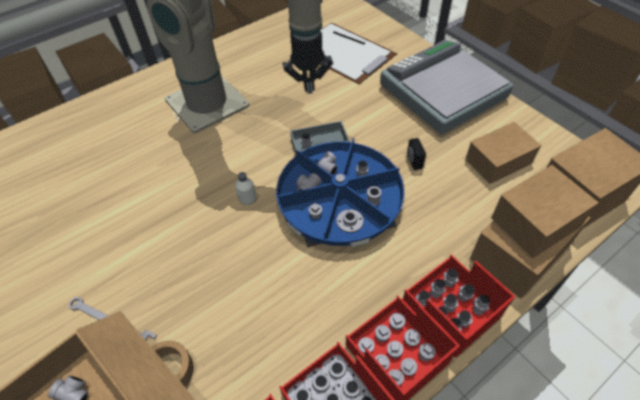

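The wrist view shows the elbow's compartment at the tray. The lip's label, centred at (359,199), lines up with the tray bracket centred at (360,190). The divider tips are near (278,238) and (445,222).

```bash
python3 - <<'E'
from h import *
d=get_image('wrist'); S=np.array([587,86.])
an=lambda w:np.degrees(np.arctan2(w[1],w[0]))%360
for p,z in(((278,238),85),((445,222),85),((359,199),55),((360,183),34)):
    w=onz(d,*p,z)[:2]-S; print(p,np.hypot(*w).round(1),an(w).round(1))
print(read_state()['force'].round(1))
finish_job()
E
```

```text
(278, 238) 159.0 185.2
(445, 222) 164.1 130.5
(359, 199) 162.0 157.0
(360, 183) 171.2 156.0
[ 0.2 -0.3 -0.5]
the job is handed in; nothing more can be done
```

I turned the bin about 142° clockwise in one stroke, pushing the outer end of one divider with the closed fingertips. I then backed off, lifted clear and handed the job in at about 8 s.

- **Position:** my last checks put the middle of the elbow compartment at about 157–158°, against the tray's middle line at about 156–157°. That is an error of about 1–2°, against the 7° allowed.
- **Disagreement:** individual divider tips read a few degrees apart between views. In the last wrist view the two tips of the elbow compartment read 185.2° and 130.5°, about 55° apart instead of 60°. Their average was still 157.9°, and the label on the lip read 157.0°.
- **Forces:** the readings taken after each push stayed below 2 N.
- **Everything else:** the last pictures showed every fitting lying in its compartment, and the tray nipple, sealant bottle and tape measure apparently where they started. I checked these by eye only. I did not measure the bin's speed directly.

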